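# Put four mixed-up wire reels back on their own reel stands

## Task

The four wire reels on the bench were put back on the wrong stands, so leaded and lead-free solder are mixed up. Put every reel on the stand whose coloured band matches the label on the reel's upper flange, right down over the spindle and resting flat on the seat; the bare stand without a band is free for use on the way and ends up empty. Keep the reels upright: never tip one over or turn it on its side.

Things in the scene. Friction and masses are not known exactly. Their poses are not given: they have to be found in the camera images.
- reel_orange: Reel of leaded solder: white spool with silver-grey wire and an orange (amber-yellow) label on its upper flange. 50 mm across, 37 mm high. 0.08 to 0.18 kg; lies on a flange; a 17 mm bore along its axis fits over a spindle. Grip it across the flanges from above. Origin: centre of its underside, on the axis; z up along the axis, yaw is free.
- reel_green: Reel of lead-free solder: white spool with silver-grey wire and a green label on its upper flange. 51 mm across, 39 mm high. 0.08 to 0.18 kg; lies on a flange; a 17 mm bore along its axis fits over a spindle. Grip it across the flanges from above. Origin: centre of its underside, on the axis; z up along the axis, yaw is free.
- reel_red: Reel of jumper wire: pale spool with yellow wire and a red label on its upper flange. 46 mm across, 40 mm high. 0.08 to 0.18 kg; lies on a flange; a 17 mm bore along its axis fits over a spindle. Grip it across the flanges from above. Origin: centre of its underside, on the axis; z up along the axis, yaw is free.
- reel_white: Reel of desoldering braid: black spool with copper braid and a white label on its upper flange. 48 mm across, 36 mm high. 0.08 to 0.18 kg; lies on a flange; a 17 mm bore along its axis fits over a spindle. Grip it across the flanges from above. Origin: centre of its underside, on the axis; z up along the axis, yaw is free.
- stand_orange: Fixed reel stand: orange (amber) band round the foot, seen around a reel on it. Round dark foot 86 mm wide, 11 mm high; on it an aluminium seat 55 mm wide, top 15 mm above the bench; spindle 9 mm thick up to 61 mm above the bench, its top 8 mm tapered to 3 mm. A wire eyelet 36 mm from the centre reaches 20 mm above the bench. Origin: centre of the underside, on the bench; z up.
- stand_green: Fixed reel stand: green band round the foot, seen around a reel on it. Round dark foot 86 mm wide, 11 mm high; on it an aluminium seat 55 mm wide, top 15 mm above the bench; spindle 9 mm thick up to 61 mm above the bench, its top 8 mm tapered to 3 mm. A wire eyelet 36 mm from the centre reaches 20 mm above the bench. Origin: centre of the underside, on the bench; z up.
- stand_red: Fixed reel stand: red band round the foot, seen around a reel on it. Round dark foot 86 mm wide, 11 mm high; on it an aluminium seat 55 mm wide, top 15 mm above the bench; spindle 9 mm thick up to 61 mm above the bench, its top 8 mm tapered to 3 mm. A wire eyelet 36 mm from the centre reaches 20 mm above the bench. Origin: centre of the underside, on the bench; z up.
- stand_white: Fixed reel stand: white band round the foot, seen around a reel on it. Round dark foot 86 mm wide, 11 mm high; on it an aluminium seat 55 mm wide, top 15 mm above the bench; spindle 9 mm thick up to 61 mm above the bench, its top 8 mm tapered to 3 mm. A wire eyelet 36 mm from the centre reaches 20 mm above the bench. Origin: centre of the underside, on the bench; z up.
- stand_bare: Fixed reel stand: no coloured band, bare foot; empty at the start. Round dark foot 86 mm wide, 11 mm high; on it an aluminium seat 55 mm wide, top 15 mm above the bench; spindle 9 mm thick up to 61 mm above the bench, its top 8 mm tapered to 3 mm. A wire eyelet 36 mm from the centre reaches 20 mm above the bench. Origin: centre of the underside, on the bench; z up.
There are look-alikes about, which are no part of the job. There is more than one size of the stand_orange; the one meant has the size given above.

How it is judged:
By the outcome, as a careful person would: the job done as asked, in the order asked, and still so for the second after the job is handed in, with the robot touching nothing.
It also fails if it takes over 125 s, if anything falls off the work surface, if the arm or the gripper's body presses on something with over 40 N, if the wrist force passes 120 N, or if a joint passes its speed limit or range.

## Robot

A 6-joint arm with a two-finger parallel gripper is mounted at the origin on a cart in front of the work surface, level with it; the furniture and walls round the work are solid. World frame = base frame: x ahead of the robot, y to its left, z up, the work surface at z = 0. Lengths are in mm, angles in rad, forces in N, time in s.
With the tool pointing down it reaches from about 275 to 750 mm from the base axis. Payload 10.2 kg.
Tool frame: the origin (TCP) lies between the finger pads; the fingertips stand 14 mm ahead of it and the grasp point (between the pads) lies 5 mm behind it (tip_reach is the distance from the TCP to the fingertips, in mm); z points along the fingers, y is the line along which they close (so a half turn about z gives the same grasp; the last joint's range is limited). The gripper opens to 85 mm and grips with 20 to 120 N. Pads are 22 mm wide; open, the fingers measure 114 mm over their backs; the gripper's body (76 mm by 85 mm) begins 54 mm behind the grasp point. The pads swing forward as they close: fully open they stand 13 mm farther back than shut.
Start: joints at [-1.332, 0.313, 1.498, -0, 1.331, -0.223], TCP at [233.908, -470.019, 245.294] pointing down, gripper open.
Joint ranges: [-2.94, 2.94], [-0.97, 2.17], [0.19, 2.56], [-1.23, 4.37], [0.02, 3.11], [-2.88, 2.88]. Speed limits (rad/s): [2.39, 2.39, 3.01, 3.14, 3.14, 3.14].

## Interface

Orientations are given as a unit quaternion [w, x, y, z].
In Python, from rig import * gives the robot as it stands.
- The arm moves only by the tool arm_command, never from a script. Its argument "steps" is a list that holds one entry, the list of rows, each a list of 7 numbers: the opening, from 0 (shut) to 1 (fully open), then the shift along the tool's x, y, z each as a share of 0.05 m, from -1 to 1, then the turn, a rotation vector about the tool's x, y, z each as a share of 0.15 rad, from -1 to 1. A call has 1 to 8 rows; each row shifts and turns the commanded pose from where the row before left it, along the tool's axes as they then stand; what a row does not reach is not made up. A row lasts 1/8 s, in which the tool goes at most 62.5 mm and 10.7 degrees, less where a joint would pass 70% of its speed; a pose out of reach is approached as far as the arm can. A call with a number of a shift or a turn outside -1 to 1 is refused whole. A call with a gripper value outside its range is refused whole. The fingers move at their own pace and stop on an object; "squeeze" is the grip in N (left out, the last holds). Time passes only in rows, so rows that do not move let the fingers close. It gives the time, the measured TCP pose, the force, the opening and the grip force at its end, in the units of the state.
- sense(): the state, without advancing time (a new reading comes with each control period).
- capture(name): name is "side" or "top"; returns the picture (384x512x3 uint8, red, green, blue); there is no depth.
- get_calibration(name): a dict with "intrinsics" (3x3 intrinsics, pixels), "rvec" (rotation vector, rad) and "tvec" (3), from world to camera coordinates, as OpenCV has them. Camera axes: x right, y down, z forward; pixel columns grow to the right and rows downward; lengths in mm; the calibration is good to about 2 mm. A picture is of the moment at which its call begins. get_calibration takes no time and is no camera call.
- finish_job(): hands the job in; it is judged then, once.
The state is a dict: "time_s": time; "joints": joint angles; "dq": joint speeds; "tau": joint torques, N m; "eef_pos": TCP position; "ee_rot": TCP orientation; "force": force on the tool from outside, world axes, zero at the start; "wrist_torque": the same for the moment, N m; "grip_width": opening from 0.0 (shut) to 1.0 (fully open); "grip_force": force on a finger pad.
Only numpy, scipy, OpenCV 4.12 (cv2) and the standard library are available. Lean on these libraries where they do the work, as an engineer would, in place of code of your own. Each camera call takes 0.05 s, during which the arm holds its last target. There are 200 camera calls.

## Working session

There is one attempt and no reset: what is moved stays moved. The work goes in short steps, Python scripts to look and compute and a tool call to move; the robot and the scene stay as the last step left them, time stands still between calls to the robot, and variables do not carry over. Pictures are saved under pics/ and viewed, at most 14 in all, crops included, and the job is handed in when it is done.

Besides the shell and the picture viewer there is one more tool, called by a JSON object that holds its "name" and its "arguments". arm_command: Moves the arm, as the interface text tells. Its arguments: {"type":"object","properties":{"steps":{"type":"array"},"squeeze":{"type":"number"}},"required":["steps"]}

```bash
mkdir -p pics
cat > h.py <<'E'
from rig import *
import numpy as np, cv2
def cal(n):
    c=get_calibration(n); K=np.array(c["intrinsics"],float); r=np.array(c["rvec"],float); t=np.array(c["tvec"],float).reshape(3)
    return K,r,t
def ray(n,uv,z):
    K,r,t=cal(n); R=cv2.Rodrigues(r)[0]; o=-R.T@t; d=R.T@np.linalg.inv(K)@np.array([uv[0],uv[1],1.])
    return o+d*(z-o[2])/d[2]
def proj(n,p):
    K,r,t=cal(n); return cv2.projectPoints(np.array(p,float).reshape(-1,3),r,t,K,None)[0].reshape(-1,2)
def snap(n,f):
    im=capture(n); cv2.imwrite("pics/"+f,im[:,:,::-1]); return im
E
python3 - <<'E'
from h import *
a=snap("top","t0.png"); b=snap("side","s0.png")
for n in("top","side"):
    K,r,t=cal(n); R=cv2.Rodrigues(r)[0]; print(n,K[0,0],-R.T@t,R[2])
s=sense(); print(s["ee_rot"],s["time_s"],s["grip_width"])
E
```

```text
top 472.63697894397876 [ 197.88799035  -92.89089501 1481.75666962] [ 0.2105232   0.01742003 -0.97743364]
side 433.58083066063807 [235.03236191 703.93473186 691.23194716] [ 0.26899424 -0.73969597 -0.61684031]
[-5.96481939e-04  9.73469081e-01  2.28817814e-01 -4.18564682e-06] 0.1 0.9987397730741868
```

View pics/t0.png

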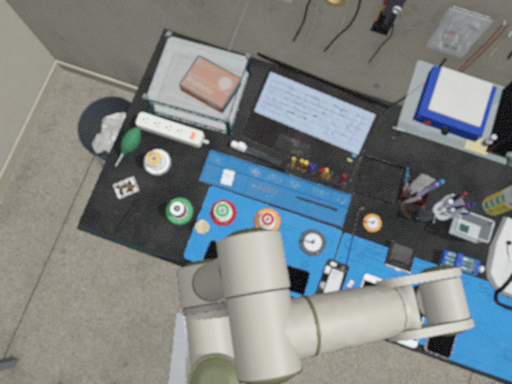

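View pics/s0.png

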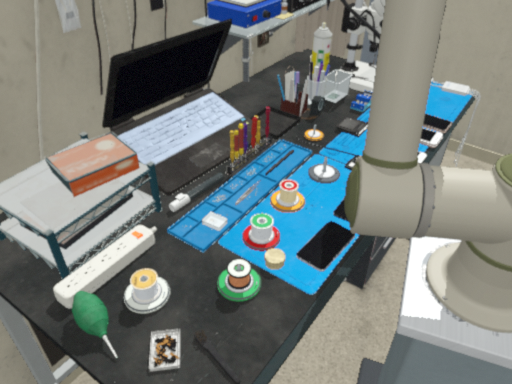

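Candidates (top px): orange reel (156,160) on the white stand; white reel (179,210) on the green stand; green reel (223,212) on the red stand; red reel (267,218) on an orange stand; bare stand (312,242); and an empty orange stand (372,222) that looks smaller, so it is probably the look-alike. I'll check these in a close crop and measure the sizes.

Run:
```python
from h import *
a=cv2.imread("pics/t0.png"); b=cv2.imread("pics/s0.png")
c1=cv2.resize(a[135:270,130:400],None,fx=2.9,fy=2.9,interpolation=cv2.INTER_CUBIC); cv2.imwrite("pics/c1.png",c1)
c2=cv2.resize(b[120:310,110:350],None,fx=3,fy=3,interpolation=cv2.INTER_CUBIC); cv2.imwrite("pics/c2.png",c2)
for n,uv,z in[("orange@white",(156,160),52),("white@green",(179,210),51),("green@red",(223,212),54),("red@orange",(267,218),55),("bare",(312,242),11),("small",(372,222),11)]: print(n,ray("top",uv,z).round())
# colour blobs in both views
for nm,im in(("top",a),("side",b)):
    hsv=cv2.cvtColor(im,cv2.COLOR_BGR2HSV)
    for col,rg in dict(orange=[(10,25)],green=[(50,85)],red=[(0,8),(172,180)]).items():
        m=sum(cv2.inRange(hsv,(l,110,90),(h,255,255)) for l,h in rg)
        n,l,s,c=cv2.connectedComponentsWithStats(m.astype(np.uint8))
        for i in range(1,n):
            if s[i,4]>25 and s[i,2]<60: 
                x,y,w,h,A=s[i]
                print(nm,col,x,y,w,h,A,"bbox c",x+w/2-.5,y+h/2-.5)
```

```text
orange@white [608. 266.  52.]
white@green [455. 176.  51.]
green@red [458.  40.  54.]
red@orange [450. -97.  55.]
bare [ 393. -242.   11.]
small [ 471. -427.   11.]
top orange 375 4 10 17 33 bbox c 379.5 12.0
top orange 291 156 5 11 39 bbox c 293.0 161.0
top orange 299 158 10 9 53 bbox c 303.5 162.0
top orange 321 168 10 11 73 bbox c 325.5 173.0
top orange 255 209 24 21 122 bbox c 266.5 219.0
top orange 362 213 21 19 161 bbox c 372.0 222.0
top green 122 129 19 25 227 bbox c 131.0 141.0
top green 166 198 26 25 177 bbox c 178.5 210.0
top red 182 89 25 14 38 bbox c 194.0 95.5
top red 318 167 6 10 31 bbox c 320.5 171.5
top red 211 201 25 24 136 bbox c 223.0 212.5
top red 262 213 11 12 30 bbox c 267.0 218.5
side orange 253 115 8 30 109 bbox c 256.5 129.5
side orange 304 129 20 12 111 bbox c 313.5 134.5
side orange 230 130 14 32 230 bbox c 236.5 145.5
side orange 125 159 9 8 26 bbox c 129.0 162.5
side orange 113 162 9 15 39 bbox c 117.0 169.0
side orange 271 191 33 20 216 bbox c 287.0 200.5
side orange 133 232 9 6 34 bbox c 137.0 234.5
side orange 133 270 22 18 216 bbox c 143.5 278.5
side orange 229 275 21 12 176 bbox c 239.0 280.5
side orange 157 336 16 21 112 bbox c 164.5 346.0
side green 253 214 18 13 108 bbox c 261.5 220.0
side green 218 269 42 29 393 bbox c 238.5 283.0
side green 218 288 40 14 59 bbox c 237.5 294.5
side green 72 292 36 45 1177 bbox c 89.5 314.0
side red 265 106 5 29 91 bbox c 267.0 120.0
side red 251 117 7 31 140 bbox c 254.0 132.0
side red 235 129 8 21 129 bbox c 238.5 139.0
side red 282 181 15 9 58 bbox c 289.0 185.0
side red 243 226 36 22 262 bbox c 260.5 236.5
```

View pics/c1.png

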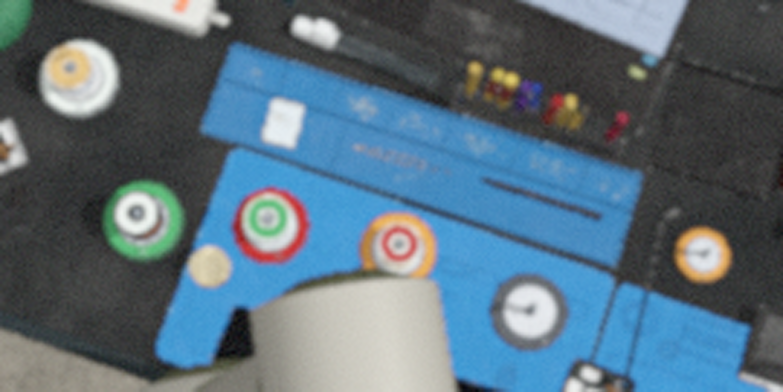

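View pics/c2.png

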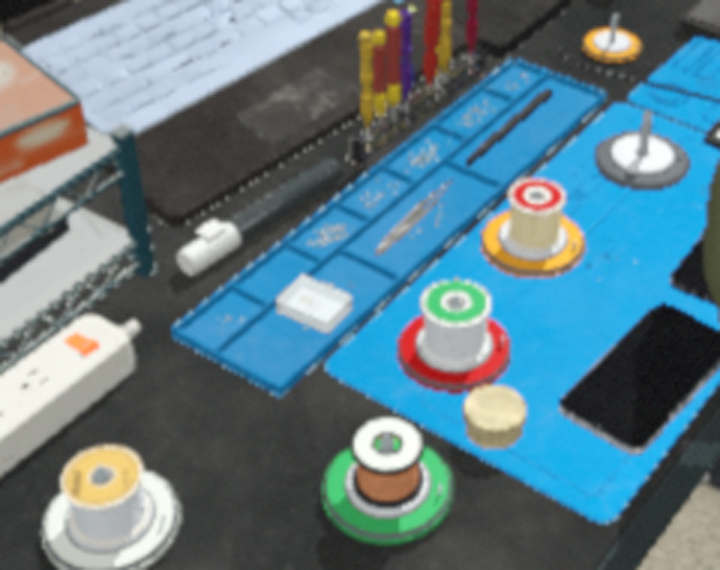

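Both crops agree. The wide orange stand at top (266,219) holds the red reel, and the empty orange one at (372,222) is smaller, about 20 px against 24 px or more, so it is the look-alike. The reels form a 4-cycle. Next I'll do sub-pixel circle fits on the feet and labels in both views.

```bash
cat > meas.py <<'E'
from h import *
from scipy.optimize import least_squares
RG=dict(orange=[((8,70,100),(28,255,255))],green=[((48,70,60),(88,255,255))],red=[((0,100,80),(9,255,255)),((170,100,80),(180,255,255))],white=[((0,0,150),(180,70,255))],grey=[((0,0,0),(180,110,255))])
def circ(im,n,col,z,xy,roi,rad=None):
    "hull of the colour blob near world xy, cast to plane z, circle fit"
    u,v=proj(n,[*xy,z])[0]; k=6
    x0,y0=int(u)-roi,int(v)-roi; x0=max(x0,0); y0=max(y0,0)
    c=cv2.resize(im[y0:y0+2*roi,x0:x0+2*roi],None,fx=k,fy=k,interpolation=cv2.INTER_CUBIC)
    h=cv2.cvtColor(c,cv2.COLOR_RGB2HSV); m=sum(cv2.inRange(h,l,t) for l,t in RG[col])
    m=cv2.morphologyEx(m.astype(np.uint8),cv2.MORPH_OPEN,np.ones((5,5)))
    N,l,s,_=cv2.connectedComponentsWithStats(m)
    if N<2: return None
    g=[i for i in range(1,N) if s[i,4]>150]; m=np.isin(l,g).astype(np.uint8)
    p=cv2.convexHull(np.argwhere(m)[:,::-1].astype(np.int32)).reshape(-1,2)
    w=np.array([ray(n,((q[0]+.5)/k-.5+x0,(q[1]+.5)/k-.5+y0),z)[:2] for q in p])
    f=lambda a:np.hypot(*(w-a[:2]).T)-(rad if rad else a[2])
    a=least_squares(f,[*xy,30],loss="soft_l1",f_scale=1.5).x
    return a.round(1),np.abs(f(a)).mean().round(1)
E
python3 - <<'E'
from meas import *
I={n:cv2.imread(f"pics/{n[0]}0.png")[:,:,::-1].copy() for n in("top","side")}
L=[("orange","white",(608,266),52),("white","green",(455,176),51),("green","red",(458,40),54),("red","orange",(450,-97),55)]
for r,s,xy,z in L:
  for n in I:
    rr=11 if n=="top" else 16; ss=18 if n=="top" else 27
    print(n,"reel",r,circ(I[n],n,r,z,xy,rr),"| stand",s,circ(I[n],n,s,5.5,xy,ss))
for n in I:
    print(n,"bare",circ(I[n],n,"grey",5.5,(393,-242),17 if n=="top" else 25),"small",circ(I[n],n,"orange",5.5,(471,-427),17 if n=="top" else 25))
E
```

```text
top reel orange (array([616. , 275.8,  21.5]), np.float64(1.4)) | stand white (array([617.2, 274.7,  43.7]), np.float64(0.4))
side reel orange (array([617.4, 276.2,  23.2]), np.float64(0.3)) | stand white (array([625.7, 268.3,  52.4]), np.float64(4.0))
top reel white (array([454.5, 178. ,  30.6]), np.float64(1.2)) | stand green (array([461.3, 184.4,  46.1]), np.float64(0.7))
side reel white (array([455.9, 194.2,  30.3]), np.float64(2.1)) | stand green (array([462. , 185.7,  46.1]), np.float64(0.6))
top reel green (array([465.1,  43.8,  19.5]), np.float64(0.2)) | stand red (array([465.6,  44.1,  40. ]), np.float64(0.4))
side reel green (array([466.6,  45.3,  21.7]), np.float64(0.2)) | stand red (array([467.7,  43. ,  40.8]), np.float64(0.6))
top reel red (array([448.6, -97.2,  17.4]), np.float64(0.3)) | stand orange (array([449.9, -96.8,  40.5]), np.float64(0.6))
side reel red (array([449.3, -94.8,  18.4]), np.float64(0.2)) | stand orange (array([450.9, -95.8,  42.6]), np.float64(0.5))
top bare (array([ 393.5, -243.3,   41.4]), np.float64(0.2)) small (array([ 471. , -428.6,   32. ]), np.float64(0.2))
side bare (array([ 402.9, -248. ,  121.4]), np.float64(13.4)) small (array([ 471.8, -424.8,   34.7]), np.float64(1.6))
```

```bash
cat > go.py <<'E'
import sys
from rig import *
import numpy as np
from scipy.spatial.transform import Rotation as Rn
s=sense(); w,x,y,z=s["ee_rot"]; R=Rn.from_quat([x,y,z,w]).as_matrix()
p=np.array(s["eef_pos"]); t=np.array([float(a) for a in sys.argv[1:4]])
print("pos",p.round(1),"shares",(R.T@(t-p)/50).round(3),"yaw err axis",R.round(3).tolist(),"t",s["time_s"],"grip",s["grip_width"],s["grip_force"])
E
python3 go.py 449 -95.5 120
```

```text
pos [ 233.8 -469.8  244.8] shares [ 7.187 -4.782  2.503] yaw err axis [[0.895, 0.445, -0.0], [0.445, -0.895, 0.001], [0.0, -0.001, -1.0]] t 0.1 grip 0.9987397730741868 0.0
```

{"name": "arm_command", "arguments": {"steps": [[[0.8,0.7,-0.48,0,0,0,0],[0.8,0.9,-0.6,0.2,0,0,0],[0.8,0.9,-0.6,0.3,0,0,0],[0.8,0.9,-0.6,0.3,0,0,0],[0.8,0.9,-0.6,0.3,0,0,0],[0.8,0.9,-0.6,0.3,0,0,0],[0.8,0.9,-0.6,0.3,0,0,0],[0.8,0.9,-0.6,0.3,0,0,0]]], "squeeze": 35}}

```text
time_s: 1.1
eef_pos: [443.6, -102.9, 144.8]
ee_rot: [0.0, 0.973, 0.229, 0.0]
force: [1.6, -1.4, 1.2]
grip_width: 0.798
grip_force: 0.0
```

```bash
python3 go.py 449 -95.5 120
```

```text
pos [ 443.6 -102.9  144.8] shares [ 0.163 -0.084  0.496] yaw err axis [[0.895, 0.445, 0.0], [0.445, -0.895, -0.0], [-0.0, 0.0, -1.0]] t 1.1 grip 0.7982108950080633 0.0
```

{"name": "arm_command", "arguments": {"steps": [[[0.8,0.187,-0.1,0.5,0,0,0],[0.8,0,0,0,0,0,0],[0.8,0,0,0,0,0,0]]]}}

```text
time_s: 1.48
eef_pos: [449.2, -96.7, 121.0]
ee_rot: [0.0, 0.974, 0.228, 0.0]
force: [0.6, -0.8, 0.6]
grip_width: 0.802
grip_force: 0.0
```

```bash
python3 - <<'E'
from h import *
a=snap("top","t1.png"); b=snap("side","s1.png")
E
python3 go.py 449 -95.5 37
python3 - <<'E'
import cv2
b=cv2.imread("pics/s1.png"); cv2.imwrite("pics/s1c.png",cv2.resize(b[80:300,160:400],None,fx=2.5,fy=2.5))
E
```

```text
pos [449.3 -96.9 121.2] shares [ 0.006 -0.029  1.684] yaw err axis [[0.896, 0.444, 0.001], [0.444, -0.896, -0.001], [0.001, 0.001, -1.0]] t 1.575 grip 0.7990369744017574 0.0
```

View pics/s1c.png

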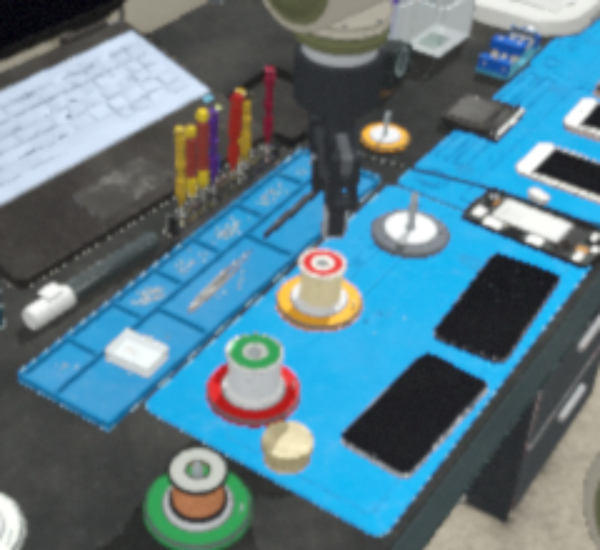

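The gripper hangs open above the red reel (label at side px ~(289,185)). Going down.

```bash
python3 -c "
from h import *
print(proj('side',[[449,-97,107],[449,-97,55],[449+.445*30,-97-.895*30,107],[449-.445*30,-97+.895*30,107]]).round())"
```

```text
[[290. 167.]
 [289. 184.]
 [288. 159.]
 [292. 174.]]
```

{"name": "arm_command", "arguments": {"steps": [[[0.8,0.0,-0.01,0.4,0,0,0],[0.8,0,0,0.4,0,0,0],[0.8,0,0,0.4,0,0,0],[0.8,0,0,0.25,0,0,0],[0.8,0,0,0.2,0,0,0],[0.8,0,0,0,0,0,0],[0.8,0,0,0,0,0,0]]]}}

```text
time_s: 2.45
eef_pos: [449.2, -95.7, 38.3]
ee_rot: [0.0, 0.973, 0.229, 0.0]
force: [-0.7, 0.4, -0.3]
grip_width: 0.803
grip_force: 0.0
```

{"name": "arm_command", "arguments": {"steps": [[[0.4,0,0,0,0,0,0],[0.4,0,0,0,0,0,0],[0.4,0,0,0,0,0,0],[0.4,0,0,0,0,0,0],[0.4,0,0,0,0,0,0]]], "squeeze": 35}}

```text
time_s: 3.08
eef_pos: [449.3, -95.7, 38.5]
ee_rot: [0.0, 0.973, 0.229, 0.0]
force: [-1.7, 0.1, 5.4]
grip_width: 0.539
grip_force: 35.6
```

{"name": "arm_command", "arguments": {"steps": [[[0.4,0,0,-0.35,0,0,0],[0.4,0,0,-0.6,0,0,0],[0.4,0,0,-0.6,0,0,0],[0.4,-0.4,0.345,0,0,0,0],[0.4,-0.6,0.6,0,0,0,0],[0.4,-0.6,0.6,0,0,0,0],[0.4,-0.4,0.4,0,0,0,0],[0.4,-0.3,0.2,0,0,0,0]]]}}

```text
time_s: 4.08
eef_pos: [393.2, -243.9, 115.4]
ee_rot: [0.0, 0.974, 0.228, 0.0]
force: [-0.1, 0.1, -2.3]
grip_width: 0.532
grip_force: 36.5
```

{"name": "arm_command", "arguments": {"steps": [[[0.4,0,0,0,0,0,0],[0.4,0,0,0,0,0,0]]]}}

```text
time_s: 4.32
eef_pos: [393.9, -242.2, 115.3]
ee_rot: [-0.0, 0.973, 0.229, 0.0]
force: [-0.9, 0.7, -1.9]
grip_width: 0.531
grip_force: 36.5
```

```bash
python3 go.py 394 -243 40
python3 - <<'E'
from h import *
b=snap("side","s2.png")[:,:,::-1]; cv2.imwrite("pics/s2c.png",cv2.resize(b[80:240,220:420],None,fx=3.5,fy=3.5))
E
```

```text
pos [ 393.9 -242.2  115.3] shares [-0.005  0.016  1.506] yaw err axis [[0.895, 0.446, -0.0], [0.446, -0.895, 0.0], [0.0, -0.0, -1.0]] t 4.325 grip 0.5314808564884592 36.50776988826692
```

View pics/s2c.png

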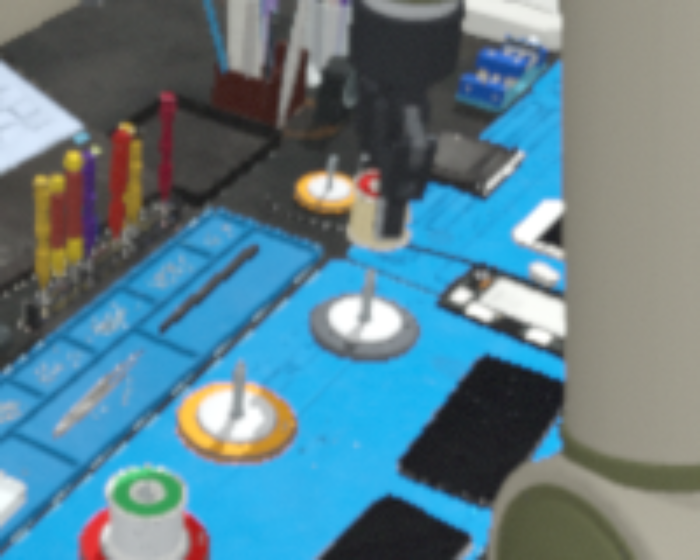

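Run:
```python
from meas import *
print(proj('side',[[394,-243,92],[394,-243,61],[394,-243,15],[450,-96,61],[450,-96,15]]).round(1))
I=cv2.imread("pics/s2.png")[:,:,::-1].copy()
print("orange foot side",circ(I,"side","orange",5.5,(450,-96),27), "seat px tip (287.9,184)")
print(ray("side",(325.7,158),61),ray("side",(323.7,171.4),15),ray("side",(288.1,184),61),ray("side",(287.2,198.8),15))
```

```text
[[327.5 145.4]
 [326.2 155.4]
 [324.2 169.7]
 [288.7 182.3]
 [287.6 197.2]]
orange foot side (array([451.6, -96.2,  42.6]), np.float64(0.8)) seat px tip (287.9,184)
[ 392.26581726 -230.76908595   61.        ] [ 393.49937902 -234.92439234   15.        ] [449.30343449 -89.20901662  61.        ] [448.9678898  -89.63437801  15.        ]
```

{"name": "arm_command", "arguments": {"steps": [[[0.4,0,0,0.3,0,0,0],[0.4,0,0,0.25,0,0,0],[0.4,0,0,0.2,0,0,0],[0.4,0,0,0.15,0,0,0],[0.4,0,0,0,0,0,0]]]}}

```text
time_s: 5.0
eef_pos: [393.6, -242.6, 69.9]
ee_rot: [-0.0, 0.973, 0.229, -0.0]
force: [-0.3, 0.1, -1.7]
grip_width: 0.538
grip_force: 36.5
```

{"name": "arm_command", "arguments": {"steps": [[[0.4,0,0,0.2,0,0,0],[0.4,0,0,0.2,0,0,0],[0.4,0,0,0.15,0,0,0],[0.4,0,0,0.05,0,0,0],[0.4,0,0,0,0,0,0],[0.4,0,0,0,0,0,0]]]}}

```text
time_s: 5.75
eef_pos: [393.8, -242.9, 40.5]
ee_rot: [0.0, 0.973, 0.229, 0.0]
force: [-0.4, -0.4, -1.9]
grip_width: 0.538
grip_force: 36.5
```

{"name": "arm_command", "arguments": {"steps": [[[0.4,0,0,0.03,0,0,0],[0.4,0,0,0,0,0,0],[0.8,0,0,0,0,0,0],[0.8,0,0,0,0,0,0],[0.8,0,0,0,0,0,0],[0.8,0,0,-0.4,0,0,0],[0.8,0,0,-0.6,0,0,0],[0.8,0,0,-0.6,0,0,0]]]}}

```text
time_s: 6.75
eef_pos: [393.6, -242.7, 119.7]
ee_rot: [-0.0, 0.973, 0.229, -0.0]
force: [0.1, 0.3, 0.8]
grip_width: 0.797
grip_force: 0.0
```

{"name": "arm_command", "arguments": {"steps": [[[0.8,0.5,-0.4,0,0,0,0],[0.8,0.8,-0.7,0,0,0,0],[0.8,0.8,-0.7,0,0,0,0],[0.8,0.8,-0.7,0,0,0,0],[0.8,0.8,-0.7,0,0,0,0],[0.8,0.8,-0.7,0,0,0,0],[0.8,0.8,-0.7,0,0,0,0],[0.8,0.8,-0.7,0,0,0,0]]]}}

```text
time_s: 7.75
eef_pos: [549.2, 132.2, 118.9]
ee_rot: [0.0, 0.973, 0.229, 0.0]
force: [0.7, 0.0, 0.7]
grip_width: 0.803
grip_force: 0.0
```

{"name": "arm_command", "arguments": {"steps": [[[0.8,0.8,-0.7,0,0,0,0],[0.8,0.8,-0.7,0,0,0,0],[0.8,0.6,-0.5,0,0,0,0],[0.8,0.3,-0.1,0,0,0,0],[0.8,0,0,0,0,0,0],[0.8,0,0,0,0,0,0]]]}}

```text
time_s: 8.5
eef_pos: [615.7, 274.9, 118.7]
ee_rot: [0.0, 0.974, 0.229, -0.0]
force: [0.4, 0.3, 1.0]
grip_width: 0.802
grip_force: 0.0
```

```bash
python3 go.py 616.7 276 37
python3 - <<'E'
from meas import *
b=snap("side","s3.png"); t=snap("top","t3.png")
print(circ(b,"side","red",55,(393.8,-242.9),16),circ(t,"top","red",55,(393.8,-242.9),11))
for z in (55,70): print(proj("side",[393.8,-242.9,z]))
o=np.hstack([cv2.resize(b[100:220,250:370],None,fx=3.3,fy=3.3),cv2.resize(b[200:320,80:200],None,fx=3.3,fy=3.3)]); cv2.imwrite("pics/s3c.png",o[:,:,::-1])
E
```

```text
pos [615.7 274.9 118.7] shares [ 0.028 -0.011  1.633] yaw err axis [[0.895, 0.445, -0.001], [0.445, -0.895, -0.0], [-0.001, 0.0, -1.0]] t 8.5 grip 0.8019275008993462 0.0
(array([ 393.3, -240.7,   18.4]), np.float64(0.3)) (array([ 392.3, -243.2,   17.5]), np.float64(0.3))
[[325.98140151 157.35159974]]
[[326.62561445 152.56272444]]
```

View pics/s3c.png

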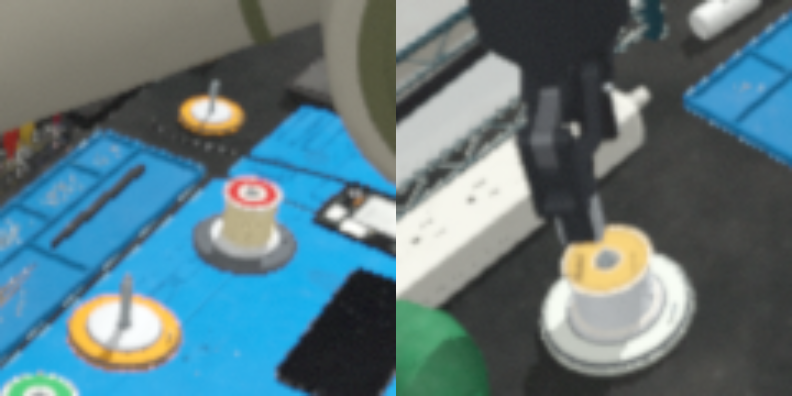

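The red reel is seated on the bare stand (side ~(326,158)), and the gripper is over the orange reel. Grasping it.

{"name": "arm_command", "arguments": {"steps": [[[0.8,0.02,-0.01,0.4,0,0,0],[0.8,0,0,0.4,0,0,0],[0.8,0,0,0.4,0,0,0],[0.8,0,0,0.3,0,0,0],[0.8,0,0,0.1,0,0,0],[0.8,0,0,0,0,0,0]]]}}

```text
time_s: 9.35
eef_pos: [616.8, 276.5, 38.8]
ee_rot: [-0.0, 0.973, 0.229, 0.0]
force: [0.4, -0.8, -1.2]
grip_width: 0.801
grip_force: 0.0
```

{"name": "arm_command", "arguments": {"steps": [[[0.4,0,0,0,0,0,0],[0.4,0,0,0,0,0,0],[0.4,0,0,0,0,0,0],[0.4,0,0,0,0,0,0],[0.4,0,0,0,0,0,0]]]}}

```text
time_s: 9.98
eef_pos: [617.3, 276.7, 39.9]
ee_rot: [-0.0, 0.973, 0.229, 0.001]
force: [-0.0, 0.2, 7.0]
grip_width: 0.583
grip_force: 36.9
```

{"name": "arm_command", "arguments": {"steps": [[[0.4,0,0,-0.35,0,0,0],[0.4,0,0,-0.6,0,0,0],[0.4,0,0,-0.6,0,0,0],[0.4,0,0,0,0,0,0],[0.4,0,0,0,0,0,0]]]}}

```text
time_s: 10.6
eef_pos: [616.2, 276.3, 115.4]
ee_rot: [0.0, 0.973, 0.229, -0.001]
force: [-0.5, -0.0, -0.6]
grip_width: 0.58
grip_force: 36.6
```

```bash
python3 go.py 450.5 -96.3 115
```

```text
pos [616.2 276.3 115.4] shares [-6.288  5.196  0.016] yaw err axis [[0.895, 0.446, -0.002], [0.446, -0.895, -0.0], [-0.002, -0.0, -1.0]] t 10.6 grip 0.579759037794345 36.58840198069811
```

{"name": "arm_command", "arguments": {"steps": [[[0.4,-0.4,0.3,0,0,0,0],[0.4,-0.75,0.6,0,0,0,0],[0.4,-0.75,0.65,0,0,0,0],[0.4,-0.75,0.65,0,0,0,0],[0.4,-0.75,0.65,0,0,0,0],[0.4,-0.75,0.65,0,0,0,0],[0.4,-0.75,0.65,0,0,0,0],[0.4,-0.7,0.55,0,0,0,0]]]}}

```text
time_s: 11.6
eef_pos: [469.4, -59.9, 115.3]
ee_rot: [-0.001, 0.974, 0.229, -0.001]
force: [0.5, -1.1, -0.8]
grip_width: 0.581
grip_force: 36.6
```

{"name": "arm_command", "arguments": {"steps": [[[0.4,-0.45,0.35,0,0,0,0],[0.4,-0.24,0.15,0,0,0,0],[0.4,0,0,0,0,0,0],[0.4,0,0,0,0,0,0]]]}}

```text
time_s: 12.1
eef_pos: [451.3, -95.6, 116.1]
ee_rot: [-0.0, 0.973, 0.229, -0.0]
force: [-0.1, 0.7, -1.5]
grip_width: 0.583
grip_force: 36.6
```

```bash
python3 go.py 450.5 -96.3 40
python3 - <<'E'
from meas import *
b=snap("side","s4.png")
print(proj("side",[[450,-96,91],[450,-96,61]]),circ(b,"side","orange",128-.4,(450,-96),17))
o=cv2.resize(b[110:230,220:360],None,fx=5,fy=5); cv2.imwrite("pics/s4c.png",o[:,:,::-1])
E
```

```text
pos [451.3 -95.6 116.1] shares [-0.02   0.006  1.523] yaw err axis [[0.895, 0.446, -0.0], [0.446, -0.895, 0.0], [-0.0, -0.0, -1.0]] t 12.1 grip 0.5829192403288501 36.58935299143195
[[289.42925045 172.20016848]
 [288.68309677 182.32496719]] (array([451.8, -96.4,  22. ]), np.float64(1.7))
```

View pics/s4c.png

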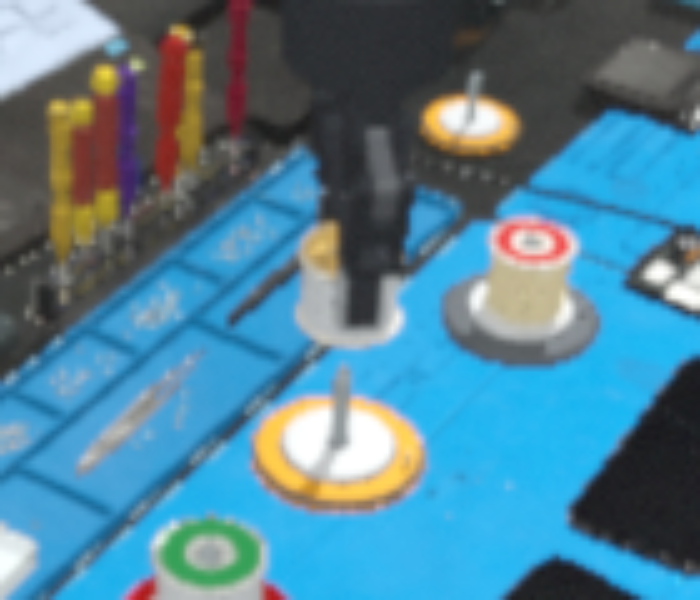

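The orange reel hangs upright, with its underside at about (290,173) above the spindle tip at about (288.5,183), both as predicted. Lowering.

{"name": "arm_command", "arguments": {"steps": [[[0.4,-0.01,0,0.3,0,0,0],[0.4,0,0,0.25,0,0,0],[0.4,0,0,0.2,0,0,0],[0.4,0,0,0.15,0,0,0],[0.4,0,0,0,0,0,0]]]}}

```text
time_s: 12.78
eef_pos: [450.4, -96.5, 70.9]
ee_rot: [-0.0, 0.973, 0.229, -0.0]
force: [0.6, 0.0, 0.0]
grip_width: 0.582
grip_force: 36.6
```

{"name": "arm_command", "arguments": {"steps": [[[0.4,0,0,0.2,0,0,0],[0.4,0,0,0.2,0,0,0],[0.4,0,0,0.15,0,0,0],[0.4,0,0,0.06,0,0,0],[0.4,0,0,0,0,0,0],[0.4,0,0,0,0,0,0]]]}}

```text
time_s: 13.52
eef_pos: [450.7, -96.7, 41.0]
ee_rot: [0.0, 0.973, 0.229, 0.0]
force: [-0.9, -0.2, -1.6]
grip_width: 0.584
grip_force: 36.6
```

{"name": "arm_command", "arguments": {"steps": [[[0.4,0,0,0.03,0,0,0],[0.4,0,0,0,0,0,0],[0.8,0,0,0,0,0,0],[0.8,0,0,0,0,0,0],[0.8,0,0,0,0,0,0],[0.8,0,0,-0.4,0,0,0],[0.8,0,0,-0.6,0,0,0],[0.8,0,0,-0.6,0,0,0]]]}}

```text
time_s: 14.52
eef_pos: [450.4, -96.6, 120.1]
ee_rot: [-0.0, 0.973, 0.229, -0.0]
force: [-0.5, 0.5, 0.1]
grip_width: 0.802
grip_force: 0.0
```

```bash
python3 - <<'E'
from meas import *
I={n:cv2.imread(f"pics/{n[0]}0.png")[:,:,::-1].copy() for n in("top","side")}
for n,uv in(("top",(177,208.4)),("side",(239,267.5))):
    print(ray(n,uv,51).round(1))
    for th in(170,190,205):
        RG["white"]=[((0,0,th),(180,60,255))]
        for roi in (7,9): 
            try: print(n,th,roi,circ(I[n],n,"white",51,ray(n,uv,51)[:2],roi if n=="top" else roi+4))
            except Exception as e: print(e)
E
python3 go.py 461 185 120
```

```text
[459.1 182.5  51. ]
top 170 7 (array([461. , 183.5,  24.2]), np.float64(0.3))
top 170 9 (array([460.1, 180.4,  25.7]), np.float64(1.5))
top 190 7 (array([460.2, 183.6,  22.3]), np.float64(0.4))
top 190 9 (array([460.4, 183.8,  21.9]), np.float64(0.3))
top 205 7 (array([460. , 183.8,  21.1]), np.float64(0.4))
top 205 9 (array([460.1, 183.8,  20.9]), np.float64(0.2))
[460.7 186.1  51. ]
side 170 7 (array([461.4, 185.8,  22.3]), np.float64(0.2))
side 170 9 (array([459. , 192.7,  27.9]), np.float64(1.9))
side 190 7 (array([461.5, 185.9,  21.8]), np.float64(0.2))
side 190 9 (array([458.4, 193.1,  27.9]), np.float64(1.9))
side 205 7 (array([461.5, 185.9,  21.4]), np.float64(0.2))
side 205 9 (array([461.5, 185.9,  21.3]), np.float64(0.2))
pos [450.4 -96.6 120.1] shares [ 2.698e+00 -4.947e+00  3.000e-03] yaw err axis [[0.895, 0.446, -0.0], [0.446, -0.895, 0.0], [-0.0, -0.0, -1.0]] t 14.525 grip 0.8017681389325855 0.0
```

{"name": "arm_command", "arguments": {"steps": [[[0.8,0.25,-0.5,0,0,0,0],[0.8,0.5,-0.9,0,0,0,0],[0.8,0.5,-0.9,0,0,0,0],[0.8,0.5,-0.9,0,0,0,0],[0.8,0.5,-0.9,0,0,0,0],[0.8,0.3,-0.6,0,0,0,0],[0.8,0.15,-0.25,0,0,0,0],[0.8,0,0,0,0,0,0]]]}}

```text
time_s: 15.52
eef_pos: [461.2, 185.2, 119.2]
ee_rot: [0.0, 0.973, 0.229, -0.0]
force: [-0.0, -0.8, 0.3]
grip_width: 0.802
grip_force: 0.0
```

{"name": "arm_command", "arguments": {"steps": [[[0.8,0,0,0,0,0,0],[0.8,0,0,0.4,0,0,0]]]}}

```text
time_s: 15.78
eef_pos: [462.2, 184.1, 100.0]
ee_rot: [0.0, 0.974, 0.228, 0.001]
force: [0.2, -0.1, -0.0]
grip_width: 0.801
grip_force: 0.0
```

```bash
python3 go.py 460.8 185 37
python3 - <<'E'
from meas import *
b=snap("side","s5.png");t=snap("top","t5.png")
print("orange reel",circ(b,"side","orange",52,(450,-96),9),circ(t,"top","orange",52,(450,-96),7))
o=np.hstack([cv2.resize(b[140:260,220:340],None,fx=3.3,fy=3.3),cv2.resize(b[200:320,180:300],None,fx=3.3,fy=3.3)]); cv2.imwrite("pics/s5c.png",o[:,:,::-1])
E
```

```text
pos [462.2 184.1 100. ] shares [-0.02  -0.029  1.261] yaw err axis [[0.896, 0.444, 0.003], [0.444, -0.896, 0.0], [0.003, 0.001, -1.0]] t 15.775 grip 0.8011042341337564 0.0
orange reel (array([450.1, -95.3,  22.4]), np.float64(0.6)) (array([455.3, -96.9,  26.3]), np.float64(1.7))
```

View pics/s5c.png

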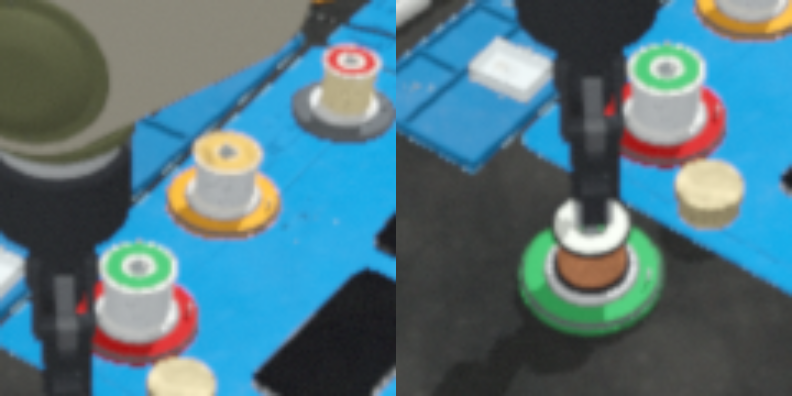

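The orange reel is flat on the orange stand, and the gripper is centred over the white reel.

{"name": "arm_command", "arguments": {"steps": [[[0.8,-0.01,-0.02,0.4,0,0,0],[0.8,0,0,0.4,0,0,0],[0.8,0,0,0.3,0,0,0],[0.8,0,0,0.12,0,0,0],[0.8,0,0,0,0,0,0],[0.8,0,0,0,0,0,0]]]}}

```text
time_s: 16.62
eef_pos: [460.7, 185.8, 38.9]
ee_rot: [0.0, 0.973, 0.229, 0.001]
force: [0.3, 0.5, -0.0]
grip_width: 0.8
grip_force: 0.0
```

{"name": "arm_command", "arguments": {"steps": [[[0.4,0,0,0,0,0,0],[0.4,0,0,0,0,0,0],[0.4,0,0,0,0,0,0],[0.4,0,0,0,0,0,0],[0.4,0,0,0,0,0,0]]]}}

```text
time_s: 17.25
eef_pos: [460.7, 185.8, 39.0]
ee_rot: [0.0, 0.973, 0.229, 0.001]
force: [-1.8, -1.4, 6.2]
grip_width: 0.555
grip_force: 36.8
```

{"name": "arm_command", "arguments": {"steps": [[[0.4,0,0,-0.35,0,0,0],[0.4,0,0,-0.6,0,0,0],[0.4,0,0,-0.6,0,0,0],[0.4,0,0,0,0,0,0],[0.4,0,0,0,0,0,0]]]}}

```text
time_s: 17.88
eef_pos: [459.7, 185.7, 114.8]
ee_rot: [-0.0, 0.973, 0.229, -0.001]
force: [0.5, 0.4, -2.4]
grip_width: 0.549
grip_force: 36.7
```

```bash
python3 go.py 617.2 275.3 115
```

```text
pos [459.7 185.7 114.8] shares [ 3.619 -0.2   -0.01 ] yaw err axis [[0.895, 0.446, -0.002], [0.446, -0.895, -0.0], [-0.002, -0.001, -1.0]] t 17.875 grip 0.5493404510691005 36.71909443452023
```

{"name": "arm_command", "arguments": {"steps": [[[0.4,0.4,0,0,0,0,0],[0.4,0.8,0,0,0,0,0],[0.4,0.8,-0.1,0,0,0,0],[0.4,0.8,-0.1,0,0,0,0],[0.4,0.5,0,0,0,0,0],[0.4,0.3,0,0,0,0,0],[0.4,0,0,0,0,0,0],[0.4,0,0,0,0,0,0]]]}}

```text
time_s: 18.88
eef_pos: [616.2, 274.6, 114.8]
ee_rot: [0.0, 0.973, 0.229, -0.001]
force: [-0.3, -0.1, -1.8]
grip_width: 0.553
grip_force: 36.7
```

```bash
python3 go.py 617.2 275.3 40
python3 - <<'E'
from meas import *
b=snap("side","s6.png")
print(proj("side",[[617,275,91],[617,275,61],[617,275,15]]).round(1))
o=cv2.resize(b[200:320,80:220],None,fx=5,fy=5); cv2.imwrite("pics/s6c.png",o[:,:,::-1])
E
```

```text
pos [616.2 274.6 114.8] shares [ 0.027 -0.002  1.495] yaw err axis [[0.895, 0.446, -0.002], [0.446, -0.895, -0.001], [-0.002, -0.0, -1.0]] t 18.875 grip 0.5533010109767332 36.67477458715439
[[140.7 263.4]
 [143.1 274.3]
 [146.7 290.1]]
```

View pics/s6c.png

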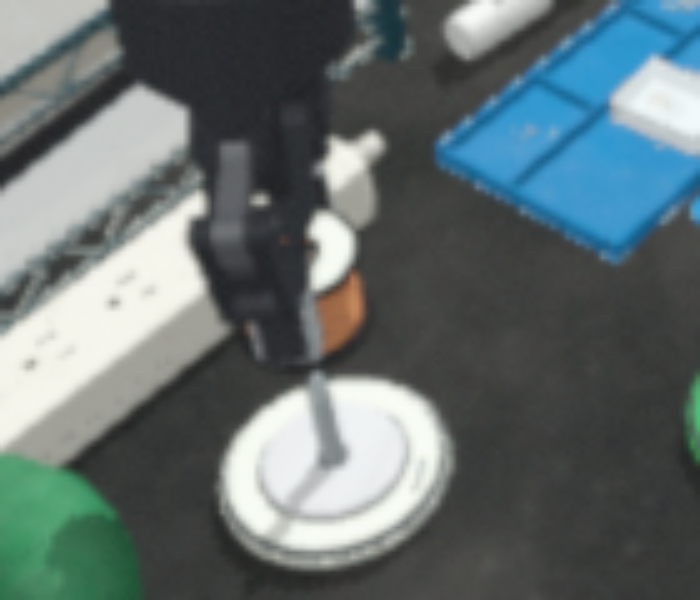

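The spindle tip is at (143,274), as predicted, and the white reel is upright above it. Lowering.

{"name": "arm_command", "arguments": {"steps": [[[0.4,0.02,0,0.3,0,0,0],[0.4,0,0,0.25,0,0,0],[0.4,0,0,0.2,0,0,0],[0.4,0,0,0.15,0,0,0],[0.4,0,0,0,0,0,0]]]}}

```text
time_s: 19.55
eef_pos: [617.6, 275.3, 70.1]
ee_rot: [0.0, 0.973, 0.229, -0.001]
force: [-0.4, -0.2, -1.3]
grip_width: 0.554
grip_force: 36.7
```

{"name": "arm_command", "arguments": {"steps": [[[0.4,0,0,0.2,0,0,0],[0.4,0,0,0.2,0,0,0],[0.4,0,0,0.15,0,0,0],[0.4,0,0,0.03,0,0,0],[0.4,0,0,0,0,0,0],[0.4,0,0,0,0,0,0]]]}}

```text
time_s: 20.3
eef_pos: [618.1, 275.4, 42.2]
ee_rot: [-0.0, 0.973, 0.229, 0.0]
force: [-0.3, -0.4, -0.8]
grip_width: 0.553
grip_force: 36.7
```

{"name": "arm_command", "arguments": {"steps": [[[0.4,0,0,0.05,0,0,0],[0.4,0,0,0,0,0,0],[0.8,0,0,0,0,0,0],[0.8,0,0,0,0,0,0],[0.8,0,0,0,0,0,0],[0.8,0,0,-0.4,0,0,0],[0.8,0,0,-0.6,0,0,0],[0.8,0,0,-0.6,0,0,0]]]}}

```text
time_s: 21.3
eef_pos: [618.1, 275.5, 121.9]
ee_rot: [-0.0, 0.973, 0.229, 0.001]
force: [0.2, 0.0, 0.5]
grip_width: 0.802
grip_force: 0.0
```

{"name": "arm_command", "arguments": {"steps": [[[0.8,-0.4,0.2,0,0,0,0],[0.8,-0.9,0.5,0,0,0,0],[0.8,-0.9,0.5,0,0,0,0],[0.8,-0.9,0.5,0,0,0,0],[0.8,-0.8,0.5,0,0,0,0],[0.8,-0.6,0.4,0,0,0,0],[0.8,-0.27,0.18,0,0,0,0],[0.8,0,0,0,0,0,0]]]}}

```text
time_s: 22.3
eef_pos: [466.7, 44.4, 120.1]
ee_rot: [0.0, 0.974, 0.228, 0.001]
force: [-0.3, -0.2, 0.5]
grip_width: 0.798
grip_force: 0.0
```

{"name": "arm_command", "arguments": {"steps": [[[0.8,0,0,0,0,0,0]]]}}

```text
time_s: 22.42
eef_pos: [466.9, 45.3, 119.6]
ee_rot: [0.0, 0.973, 0.229, 0.0]
force: [0.3, -0.1, 0.1]
grip_width: 0.802
grip_force: 0.0
```

```bash
python3 go.py 466.2 44.5 37
python3 - <<'E'
from meas import *
b=snap("side","s7.png");t=snap("top","t7.png")
RG["white"]=[((0,0,205),(180,60,255))]
print("white reel",circ(b,"side","white",51,(617,275),11),circ(t,"top","white",51,(617,275),7))
o=np.hstack([cv2.resize(b[210:330,80:200],None,fx=3.3,fy=3.3),cv2.resize(b[160:280,200:320],None,fx=3.3,fy=3.3)]); cv2.imwrite("pics/s7c.png",o[:,:,::-1])
E
```

```text
pos [466.9  45.3 119.6] shares [-0.022  0.008  1.653] yaw err axis [[0.895, 0.446, 0.001], [0.446, -0.895, 0.0], [0.001, 0.0, -1.0]] t 22.425 grip 0.8016105900395202 0.0
white reel (array([617.6, 276.9,  21.2]), np.float64(0.2)) (array([617.1, 273.1,  22.6]), np.float64(1.0))
```

View pics/s7c.png

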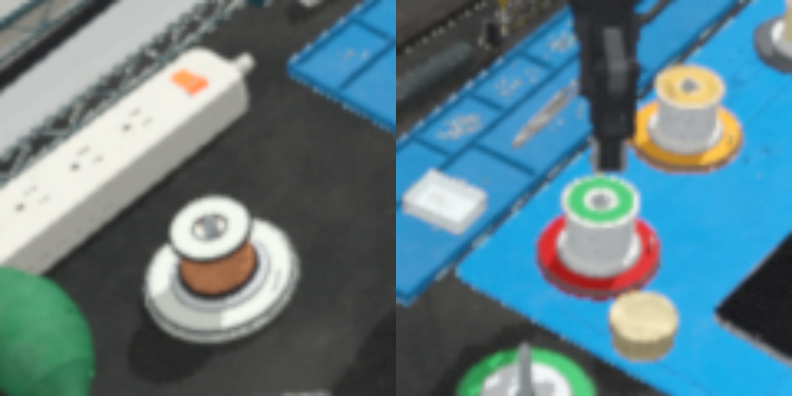

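The white reel is flat on the white stand. Grasping the green reel.

{"name": "arm_command", "arguments": {"steps": [[[0.8,-0.02,0,0.4,0,0,0],[0.8,0,0,0.4,0,0,0],[0.8,0,0,0.4,0,0,0],[0.8,0,0,0.3,0,0,0],[0.8,0,0,0.1,0,0,0],[0.8,0,0,0,0,0,0],[0.8,0,0,0,0,0,0]]]}}

```text
time_s: 23.4
eef_pos: [465.8, 44.2, 39.8]
ee_rot: [0.0, 0.973, 0.229, 0.001]
force: [0.2, 0.1, -0.6]
grip_width: 0.801
grip_force: 0.0
```

{"name": "arm_command", "arguments": {"steps": [[[0.4,0,0,0,0,0,0],[0.4,0,0,0,0,0,0],[0.4,0,0,0,0,0,0],[0.4,0,0,0,0,0,0],[0.4,0,0,0,0,0,0]]]}}

```text
time_s: 24.02
eef_pos: [465.7, 44.2, 40.1]
ee_rot: [0.0, 0.973, 0.229, 0.0]
force: [-1.5, -0.2, 5.6]
grip_width: 0.598
grip_force: 35.8
```

{"name": "arm_command", "arguments": {"steps": [[[0.4,0,0,-0.35,0,0,0],[0.4,0,0,-0.6,0,0,0],[0.4,0,0,-0.6,0,0,0],[0.4,0,0,0,0,0,0],[0.4,0,0,0,0,0,0]]]}}

```text
time_s: 24.65
eef_pos: [464.9, 44.3, 116.1]
ee_rot: [-0.0, 0.973, 0.229, -0.001]
force: [0.4, -0.5, -1.7]
grip_width: 0.596
grip_force: 37.0
```

```bash
python3 go.py 461.5 185.3 115
```

```text
pos [464.9  44.3 116.1] shares [ 1.195 -2.556  0.022] yaw err axis [[0.895, 0.446, -0.001], [0.446, -0.895, 0.0], [-0.001, -0.001, -1.0]] t 24.65 grip 0.5956211020055726 36.9575029425323
```

{"name": "arm_command", "arguments": {"steps": [[[0.4,0.15,-0.3,0,0,0,0],[0.4,0.3,-0.65,0,0,0,0],[0.4,0.3,-0.65,0,0,0,0],[0.4,0.25,-0.55,0,0,0,0],[0.4,0.2,-0.41,0,0,0,0],[0.4,0,0,0,0,0,0],[0.4,0,0,0,0,0,0]]]}}

```text
time_s: 25.52
eef_pos: [461.7, 185.5, 116.3]
ee_rot: [0.0, 0.973, 0.229, -0.001]
force: [0.1, 0.2, -0.8]
grip_width: 0.597
grip_force: 37.0
```

```bash
python3 go.py 461.5 185.3 40
python3 - <<'E'
from meas import *
b=snap("side","s8.png")
print(proj("side",[[461.5,185.3,91],[461.5,185.3,61],[461.5,185.3,15]]).round(1),circ(b,"side","green",130,(461,185),15))
o=cv2.resize(b[200:320,170:310],None,fx=5,fy=5); cv2.imwrite("pics/s8c.png",o[:,:,::-1])
E
```

```text
pos [461.7 185.5 116.3] shares [-0.004  0.002  1.526] yaw err axis [[0.895, 0.446, -0.001], [0.446, -0.895, -0.0], [-0.001, -0.0, -1.0]] t 25.525 grip 0.5969893462667868 36.95898089557886
[[238.5 252.8]
 [238.7 263.6]
 [239.  279.3]] (array([462.5, 187.4,  21.4]), np.float64(0.3))
```

View pics/s8c.png

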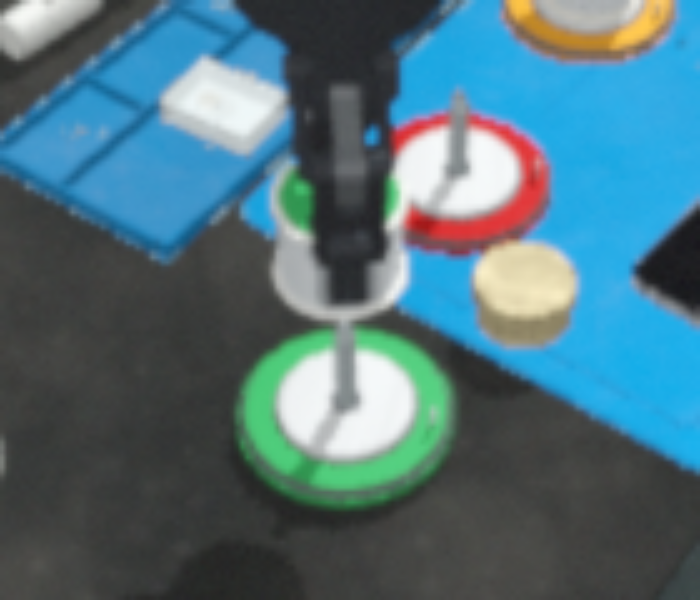

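The green reel is upright over the green spindle (tip ~(239,264), as predicted). Lowering.

{"name": "arm_command", "arguments": {"steps": [[[0.4,0,0,0.3,0,0,0],[0.4,0,0,0.25,0,0,0],[0.4,0,0,0.2,0,0,0],[0.4,0,0,0.15,0,0,0],[0.4,0,0,0,0,0,0]]]}}

```text
time_s: 26.2
eef_pos: [461.8, 185.5, 71.3]
ee_rot: [-0.0, 0.973, 0.229, -0.001]
force: [-0.7, -0.1, -1.3]
grip_width: 0.597
grip_force: 37.0
```

{"name": "arm_command", "arguments": {"steps": [[[0.4,0,0,0.2,0,0,0],[0.4,0,0,0.2,0,0,0],[0.4,0,0,0.15,0,0,0],[0.4,0,0,0.05,0,0,0],[0.4,0,0,0,0,0,0],[0.4,0,0,0,0,0,0]]]}}

```text
time_s: 26.95
eef_pos: [462.3, 185.6, 42.1]
ee_rot: [0.0, 0.973, 0.229, 0.0]
force: [0.2, 0.0, -0.8]
grip_width: 0.598
grip_force: 37.0
```

{"name": "arm_command", "arguments": {"steps": [[[0.4,0,0,0.04,0,0,0],[0.4,0,0,0,0,0,0],[0.8,0,0,0,0,0,0],[0.8,0,0,0,0,0,0],[0.8,0,0,0,0,0,0],[0.8,0,0,-0.4,0,0,0],[0.8,0,0,-0.6,0,0,0],[0.8,0,0,-0.6,0,0,0]]]}}

```text
time_s: 27.95
eef_pos: [461.9, 185.5, 120.6]
ee_rot: [-0.0, 0.973, 0.229, -0.0]
force: [-0.0, 0.5, 0.3]
grip_width: 0.807
grip_force: 0.0
```

{"name": "arm_command", "arguments": {"steps": [[[0.8,-0.3,0.45,0,0,0,0],[0.8,-0.6,0.9,0,0,0,0],[0.8,-0.6,0.9,0,0,0,0],[0.8,-0.6,0.9,0,0,0,0],[0.8,-0.6,0.9,0,0,0,0],[0.8,-0.6,0.9,0,0,0,0],[0.8,-0.6,0.8,0,0,0,0],[0.8,-0.6,0.7,0,0,0,0]]]}}

```text
time_s: 28.95
eef_pos: [403.8, -205.2, 119.9]
ee_rot: [0.0, 0.974, 0.229, 0.0]
force: [0.8, -0.5, 0.5]
grip_width: 0.799
grip_force: 0.0
```

{"name": "arm_command", "arguments": {"steps": [[[0.8,-0.35,0.4,0,0,0,0],[0.8,-0.2,0.2,0,0,0,0],[0.8,0,0,0,0,0,0],[0.8,0,0,0,0,0,0],[0.8,0,0,0,0,0,0]]]}}

```text
time_s: 29.58
eef_pos: [393.3, -241.7, 119.8]
ee_rot: [-0.0, 0.973, 0.229, -0.0]
force: [-0.1, 0.7, 0.6]
grip_width: 0.801
grip_force: 0.0
```

```bash
python3 go.py 393.3 -242.5 37
python3 - <<'E'
from meas import *
b=snap("side","s9.png"); t=snap("top","t9.png")
print("green reel",circ(b,"side","green",54,(461,185),11),"red stand",circ(b,"side","red",5.5,(466,44),27),circ(t,"top","red",5.5,(466,44),18))
o=np.hstack([cv2.resize(b[80:200,270:390],None,fx=3.3,fy=3.3),cv2.resize(b[200:320,180:300],None,fx=3.3,fy=3.3)]); cv2.imwrite("pics/s9c.png",o[:,:,::-1])
E
```

```text
pos [ 393.3 -241.7  119.8] shares [-0.007  0.014  1.656] yaw err axis [[0.895, 0.447, -0.0], [0.447, -0.895, 0.0], [0.0, -0.0, -1.0]] t 29.575 grip 0.8007692092532357 0.0
green reel (array([462.9, 187.3,  21.6]), np.float64(0.2)) red stand (array([468.2,  42.7,  40.8]), np.float64(0.3)) (array([466.1,  44.2,  39.8]), np.float64(0.3))
```

View pics/s9c.png

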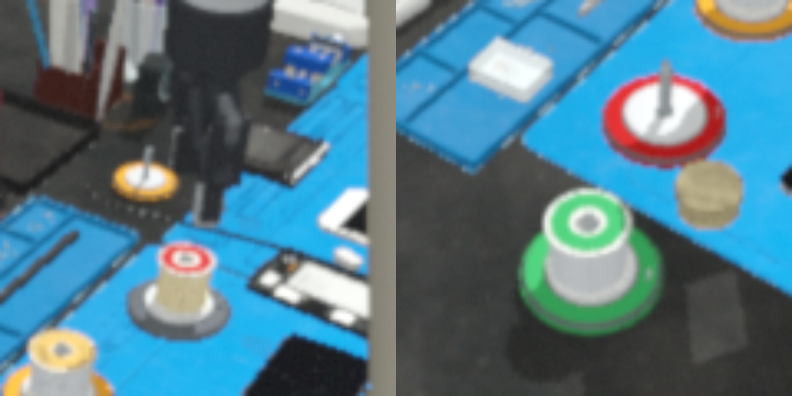

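The green reel is flat on the green stand. Last one: the red reel goes from the bare stand to the red stand.

{"name": "arm_command", "arguments": {"steps": [[[0.8,0,0.01,0.4,0,0,0],[0.8,0,0,0.4,0,0,0],[0.8,0,0,0.4,0,0,0],[0.8,0,0,0.3,0,0,0],[0.8,0,0,0.12,0,0,0],[0.8,0,0,0,0,0,0],[0.8,0,0,0,0,0,0]]]}}

```text
time_s: 30.55
eef_pos: [393.6, -243.2, 39.4]
ee_rot: [0.0, 0.973, 0.229, 0.0]
force: [-0.2, 0.1, 0.2]
grip_width: 0.799
grip_force: 0.0
```

{"name": "arm_command", "arguments": {"steps": [[[0.4,0,0,0,0,0,0],[0.4,0,0,0,0,0,0],[0.4,0,0,0,0,0,0],[0.4,0,0,0,0,0,0],[0.4,0,0,0,0,0,0]]]}}

```text
time_s: 31.18
eef_pos: [393.4, -243.1, 39.4]
ee_rot: [0.0, 0.973, 0.229, 0.0]
force: [-1.2, 1.5, 6.8]
grip_width: 0.535
grip_force: 35.7
```

{"name": "arm_command", "arguments": {"steps": [[[0.4,0,0,-0.35,0,0,0],[0.4,0,0,-0.6,0,0,0],[0.4,0,0,-0.6,0,0,0],[0.4,0,0,0,0,0,0],[0.4,0,0,0,0,0,0]]]}}

```text
time_s: 31.8
eef_pos: [392.9, -242.6, 115.4]
ee_rot: [-0.001, 0.973, 0.229, -0.0]
force: [-0.4, 0.4, -1.2]
grip_width: 0.538
grip_force: 36.6
```

```bash
python3 go.py 466.8 44 115
```

```text
pos [ 392.9 -242.6  115.4] shares [ 3.877 -4.473  0.012] yaw err axis [[0.895, 0.445, -0.001], [0.446, -0.895, 0.001], [-0.0, -0.001, -1.0]] t 31.8 grip 0.5377193931350772 36.5909484308213
```

{"name": "arm_command", "arguments": {"steps": [[[0.4,0.3,-0.3,0,0,0,0],[0.4,0.6,-0.7,0,0,0,0],[0.4,0.6,-0.7,0,0,0,0],[0.4,0.6,-0.7,0,0,0,0],[0.4,0.6,-0.7,0,0,0,0],[0.4,0.6,-0.7,0,0,0,0],[0.4,0.4,-0.47,0,0,0,0],[0.4,0.18,-0.2,0,0,0,0]]]}}

```text
time_s: 32.8
eef_pos: [466.9, 44.9, 115.1]
ee_rot: [-0.0, 0.973, 0.23, -0.001]
force: [0.0, -0.6, -1.4]
grip_width: 0.538
grip_force: 36.6
```

{"name": "arm_command", "arguments": {"steps": [[[0.4,0,0,0,0,0,0],[0.4,0,0,0,0,0,0]]]}}

```text
time_s: 33.05
eef_pos: [467.2, 42.7, 116.0]
ee_rot: [-0.0, 0.974, 0.228, -0.0]
force: [0.2, -0.7, -0.6]
grip_width: 0.534
grip_force: 36.6
```

```bash
python3 go.py 466.8 44 39.4
python3 - <<'E'
from meas import *
b=snap("side","s10.png")
print(circ(b,"side","red",131,(466,44),15))
E
```

```text
pos [467.2  42.7 116. ] shares [ 0.006 -0.027  1.532] yaw err axis [[0.896, 0.445, -0.001], [0.445, -0.896, -0.0], [-0.001, -0.0, -1.0]] t 33.05 grip 0.533911701862553 36.5508424770087
(array([471.3,  45.8,  15. ]), np.float64(1.5))
```

{"name": "arm_command", "arguments": {"steps": [[[0.4,0,-0.01,0.3,0,0,0],[0.4,0,0,0.25,0,0,0],[0.4,0,0,0.2,0,0,0],[0.4,0,0,0.15,0,0,0],[0.4,0,0,0,0,0,0]]]}}

```text
time_s: 33.72
eef_pos: [467.0, 44.0, 70.9]
ee_rot: [-0.0, 0.973, 0.229, -0.0]
force: [0.3, -0.3, -0.8]
grip_width: 0.532
grip_force: 36.5
```

{"name": "arm_command", "arguments": {"steps": [[[0.4,0,0,0.2,0,0,0],[0.4,0,0,0.2,0,0,0],[0.4,0,0,0.15,0,0,0],[0.4,0,0,0.05,0,0,0],[0.4,0,0,0,0,0,0],[0.4,0,0,0,0,0,0]]]}}

```text
time_s: 34.48
eef_pos: [467.3, 44.0, 41.5]
ee_rot: [0.0, 0.973, 0.229, 0.0]
force: [1.1, 0.9, -1.4]
grip_width: 0.538
grip_force: 36.5
```

Release, lift, and retreat towards the right (away from the view) for a last check.

{"name": "arm_command", "arguments": {"steps": [[[0.4,0,0,0.04,0,0,0],[0.4,0,0,0,0,0,0],[0.8,0,0,0,0,0,0],[0.8,0,0,0,0,0,0],[0.8,0,0,0,0,0,0],[0.8,0,0,-0.4,0,0,0],[0.8,0,0,-0.8,0,0,0],[0.8,0,0,-0.8,0,0,0]]]}}

```text
time_s: 35.48
eef_pos: [466.9, 44.0, 140.4]
ee_rot: [-0.0, 0.973, 0.229, -0.0]
force: [0.3, -0.9, 0.2]
grip_width: 0.802
grip_force: 0.0
```

{"name": "arm_command", "arguments": {"steps": [[[0.8,-0.5,0.5,-0.3,0,0,0],[0.8,-0.7,0.7,-0.3,0,0,0],[0.8,-0.7,0.7,-0.3,0,0,0],[0.8,-0.7,0.7,-0.3,0,0,0],[0.8,-0.7,0.7,0,0,0,0],[0.8,-0.4,0.4,0,0,0,0],[0.8,0,0,0,0,0,0],[0.8,0,0,0,0,0,0]]]}}

```text
time_s: 36.48
eef_pos: [384.1, -203.5, 199.2]
ee_rot: [-0.0, 0.973, 0.229, -0.0]
force: [-0.5, 0.0, 0.8]
grip_width: 0.803
grip_force: 0.0
```

Run:
```python
from meas import *
b=snap("side","s11.png")
print("red",circ(b,"side","red",55,(467,44),11),"green",circ(b,"side","green",54,(461,185),11))
o=cv2.resize(b[100:320,90:360],None,fx=2.7,fy=2.7); cv2.imwrite("pics/s11c.png",o[:,:,::-1]); print(sense()["force"],sense()["time_s"])
```

```text
red (array([468. ,  46.6,  19.7]), np.float64(2.4)) green (array([462.7, 187.5,  21.6]), np.float64(0.2))
[-0.06264845  0.47336078  0.02580144] 36.525
```

View pics/s11c.png

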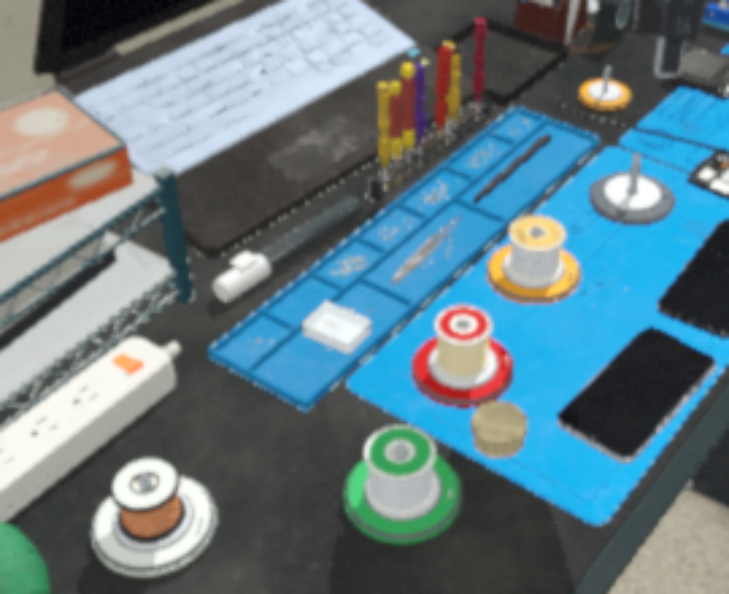

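All four reels are upright and seated on their matching stands, and the bare stand is empty.

```bash
python3 -c "
from rig import *
print(finish_job())"
```

```text
the job is handed in; nothing more can be done
None
```

The orange, green, red and white reels are all upright and flat on their matching stands, the bare stand is empty, and the job was handed in at about 36.5 s.

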